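Gauge two rotor adapter sleeves and sort them by fit

ROBOT

A 7-joint arm with a two-finger parallel gripper is mounted at the origin on a cart in front of the work surface, level with it; the furniture and walls round the work are solid. World frame = base frame: x ahead of the robot, y to its left, z up, the work surface at z = 0. Lengths are in m, angles in rad, forces in N, time in s.
With the tool pointing down it reaches from about 0.35 to 0.9 m from the base axis. Payload 8.1 kg.
Tool frame: the origin (TCP) lies on the centre line of the jaws, within the pads' length; the fingertips stand 17 mm ahead of it and the grasp point (between the pads) lies 2 mm behind it; z points along the fingers, y is the direction in which the jaws open and shut (so a half turn about z gives the same grasp; the last joint's range is limited). The gripper opens to 92 mm and grips with 3 to 60 N. Pads are 19 mm wide; open, the fingers measure 130 mm over their backs; the gripper's body (75 mm by 190 mm) begins 47 mm behind the grasp point.
Start: joints at [1.036, 0.434, 0.025, 1.573, -0.012, 1.134, -0.075], TCP at [0.262, -0.568, 0.244] pointing down, gripper open.
Joint ranges: [-2.62, 2.62], [-0.44, 2.09], [-1.27, 1.32], [0.08, 2.57], [-1.32, 4.46], [0.12, 2], [-2.74, 2.74]. Speed limits (rad/s): [2.22, 2.22, 3.01, 3.01, 3.14, 3.14, 3.14].

INTERFACE

Orientations are given as a rotation vector (axis times angle).
In Python, from cell import arm, imaging, job gives the robot as it stands.
- The arm moves only by the tool jog_arm, never from a script. Its argument "moves" is a list of rows, each an object with "fingers": the closure, from -1 (fully open) to 1 (shut); "xyz": the shift along the tool's x, y, z in cm, a list of three; "angular": the turn, a rotation vector about the tool's x, y, z in rad, a list of three. In form: [{"fingers": fingers, "xyz": [dx, dy, dz], "angular": [ax, ay, az]}, ...]. A call has 1 to 12 rows; each row is the pose to reach, as a shift and turn from the pose commanded when the call began, along the tool's axes at that moment; what a row does not reach only later rows make up. A row lasts 1/8 s, in which the tool goes at most 62.5 mm and 10.7 degrees, less where a joint would pass 70% of its speed; a pose out of reach is approached as far as the arm can. A call with a gripper value outside its range is refused whole. The fingers move at their own pace and stop on an object; "grip_force" is the grip in N (left out, the last holds). Time passes only in rows, so rows that repeat a pose let the fingers close. It gives the time, the measured TCP pose, the force and the opening at its end, in the units of the state.
- arm.observe(): the state, without advancing time (a new reading comes with each control period).
- imaging.get_image(name): name is "scene" or "top"; returns the picture (480x640x3 uint8, red, green, blue); there is no depth.
- imaging.camera_params(name): a dict with "fx", "fy", "cx", "cy" (pixels), "rvec" (rotation vector, rad) and "tvec" (3), from world to camera coordinates, as OpenCV has them. Camera axes: x right, y down, z forward; pixel columns grow to the right and rows downward; lengths in m; the calibration is good to about 2 mm. A picture is of the moment at which its call begins. camera_params takes no time and is no camera call.
- job.sign_off(): hands the job in, once; it reports no verdict.
The state is a dict: "clock": time; "joints": joint angles; "dq": joint speeds; "joint_efforts": joint torques, N m; "position": TCP position; "ee_rot": TCP orientation; "force": force on the tool from outside, world axes, zero at the start; "ft_torque": the same for the moment, N m; "width": opening from 0.0 (shut) to 1.0 (fully open).
Only numpy, scipy, OpenCV 4.12 (cv2) and the standard library are available. Lean on these libraries where they do the work, as an engineer would, in place of code of your own. Each camera call takes 0.05 s, during which the arm holds its last target. There are 200 camera calls.

TASK

Two orange centrifuge adapter sleeves stand on the bench; only the one with the wide bore fits the steel gauge pin. Slide the one that fits down over the pin until it rests on the gauge's base and leave it there, and stand the other, whose bore is too narrow, upright in the red reject tray.

Things in the scene. Friction and masses are not known exactly. Their poses are not given: they have to be found in the camera images.
- sleeve_wide: orange plastic tube sleeve, open at both ends, standing upright: 50 mm outside diameter, 60 mm tall, bore 33 mm (wall 8.5 mm), about 60 g. Fits the gauge pin. Origin at the centre of its underside, z up along its axis.
- sleeve_narrow: orange plastic tube sleeve of the same outside shape (50 mm diameter, 60 mm tall, about 60 g) but with a 13 mm bore (wall 18.5 mm): too narrow for the gauge pin. Origin at the centre of its underside, z up along its axis. The two sleeves may stand in either order.
- gauge: gauge pin, fixed to the bench: a dark steel disc 80 mm in diameter and 12 mm thick with an upright bright steel pin 24 mm in diameter at its centre; above 70 mm height the pin tapers to an 8 mm tip, whose top is 84 mm above the bench. A seated sleeve rests on the disc, its underside 12 mm above the bench. Origin at the centre of the disc's underside, z up along the pin.
- reject_tray: red plastic reject tray, fixed to the bench: open square box 110 x 110 mm outside, 25 mm high, walls 4 mm, inner floor about 4 mm above the bench. Origin at the centre of its underside, x and y along its sides. Gauge and tray may stand in either order.
Not all that is in view belongs to the job. What is shaped like the reject_tray but green is not meant. What is shaped like the sleeve_narrow but green is not meant.

How it is judged:
At the end, for the whole second after the job is handed in: Wide-bore sleeve on the pin: axis within 12 mm of it, underside at most 20 mm above the gauge's (12 is home). Narrow-bore sleeve on the tray's floor: centre within 45 mm of the tray's along each side, underside at most 15 mm above the tray's. Both upright within 10 degrees and at rest (horizontal distance between sleeve_wide and gauge below 0.012 m and z of sleeve_wide in the frame of gauge below 0.02 m and angle between each of sleeve_wide, sleeve_narrow's own z axis and vertical below 0.17 rad and x of sleeve_narrow in the frame of reject_tray between -0.045 and 0.045 m and y of sleeve_narrow in the frame of reject_tray between -0.045 and 0.045 m and z of sleeve_narrow in the frame of reject_tray below 0.015 m and linear speed of each of sleeve_wide, sleeve_narrow below 0.02 m/s); the robot touches nothing.
It also fails if it takes over 58 s, if anything falls off the work surface, if the arm or the gripper's body presses on something with over 40 N, if the wrist force passes 120 N, or if a joint passes its speed limit or range.

## Working session

There is one attempt and no reset: what is moved stays moved. The work goes in short steps, Python scripts to look and compute and a tool call to move; the robot and the scene stay as the last step left them, time stands still between calls to the robot, and variables do not carry over. Pictures are saved under pics/ and viewed, about 8 in all and at most 12, crops included, and the job is handed in when it is done.

Besides the shell and the picture viewer there is one more tool, called after "Emit:" as name([rows], argument=value, ...), one row to a line, values as JSON. jog_arm: Moves the arm, as the interface text tells. Its arguments: {"type":"object","properties":{"moves":{"type":"array"},"grip_force":{"type":"number"}},"required":["moves"]}

```bash
mkdir -p pics
python3 - <<'E'
from cell import arm, imaging
import cv2, numpy as np
for n in("scene","top"):
    im=imaging.get_image(n); cv2.imwrite(f"pics/{n}0.png",im[:,:,::-1]); p=imaging.camera_params(n)
    print(n,p, (-cv2.Rodrigues(np.array(p["rvec"]))[0].T@np.array(p["tvec"])))
print(arm.observe())
E
```

```text
scene {'fx': 517.8379496966252, 'fy': 517.8379496966252, 'cx': 323.0117296943503, 'cy': 242.3140988429382, 'rvec': array([ 1.01525621, -2.45233571,  1.0233625 ]), 'tvec': array([0.34468115, 0.27632719, 0.85784704])} [-0.0509251   0.53710494  0.79999267]
top {'fx': 555.7266017289039, 'fy': 555.7266017289039, 'cx': 317.27945941474195, 'cy': 235.53519290820873, 'rvec': array([ 2.15357629, -2.21390526,  0.07498859]), 'tvec': array([0.01448059, 0.53241219, 1.35813874])} [ 0.43463868 -0.00235987  1.39258641]
{'clock': 0.1, 'joints': array([ 1.03638496,  0.43513533,  0.02498022,  1.57400003, -0.01157894,
        1.13400794, -0.07513064]), 'dq': array([-0.00050638, -0.00141847,  0.00068957, -0.00375455, -0.00056249,
       -0.00216269, -0.00253976]), 'joint_efforts': array([ 2.73805017e-03, -6.69131541e+01,  9.87894908e-01, -3.15151620e+01,
       -6.05302909e-02,  3.73329862e-02,  8.21994718e-05]), 'position': array([ 0.2613352 , -0.56726174,  0.24303704]), 'ee_rot': array([-3.06738346e+00, -6.72595614e-01,  6.99536339e-04]), 'force': array([0.10474275, 0.29413556, 0.00941298]), 'ft_torque': array([ 0.0139858 ,  0.02821136, -0.01960242]), 'width': 0.9976759138505634}
```

View pics/top0.png

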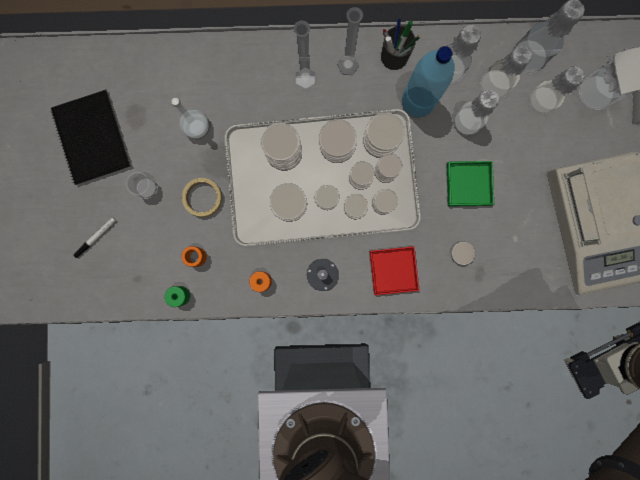

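View pics/scene0.png

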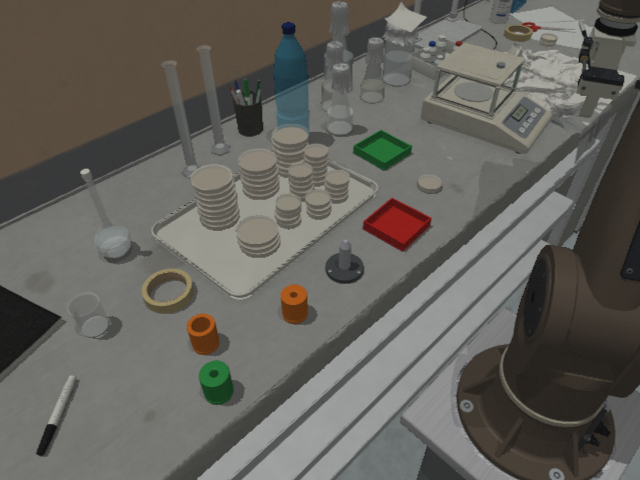

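Top view: the orange candidates are at (193,256), which shows a large open bore, and (260,282), which shows a small hole. The green sleeve at (177,296) and the green tray at (470,184) are not meant. The gauge is at (322,275) and the red tray at (394,271). I'll measure these and confirm with a crop.

```bash
cat > h.py <<'E'
from cell import arm, imaging
import cv2, numpy as np
def cam(n):
    p=imaging.camera_params(n);K=np.array([[p["fx"],0,p["cx"]],[0,p["fy"],p["cy"]],[0,0,1]])
    R=cv2.Rodrigues(np.array(p["rvec"]))[0];t=np.array(p["tvec"]);return K,R,-R.T@t
def cast(n,px,z):
    K,R,C=cam(n);px=np.atleast_2d(px).astype(float)
    d=np.c_[px,np.ones(len(px))]@np.linalg.inv(K).T@R
    return (C+d*((z-C[2])/d[:,2])[:,None])[:,:2]
def blobs(m,amin=100):
    m=m.astype(np.uint8)*255
    cs,_=cv2.findContours(m,cv2.RETR_EXTERNAL,cv2.CHAIN_APPROX_NONE)
    return [c.reshape(-1,2) for c in cs if cv2.contourArea(c)>amin]
def upright(n,c,z0,h,r):
    """axis of an upright cylinder from its silhouette: far top edge, near bottom edge, mid bearing"""
    C=cam(n)[2][:2]
    def polar(z):
        q=cast(n,c,z)-C; a=np.arctan2(q[:,1],q[:,0]); m=np.angle(np.exp(1j*a).mean()); a=np.angle(np.exp(1j*(a-m)))
        return np.hypot(*q.T), m+(a.max()+a.min())/2
    rt,b=polar(z0+h); rb,_=polar(z0)
    u=np.array([np.cos(b),np.sin(b)])
    return C+u*(rt.max()-r), C+u*(rb.min()+r)
def hsv(im): return cv2.split(cv2.cvtColor(im,cv2.COLOR_RGB2HSV).astype(int))
def orange(im): H,S,V=hsv(im); return (H>=6)&(H<=18)&(S>170)&(V>80)
def red(im): H,S,V=hsv(im); return ((H<=4)|(H>=176))&(S>150)&(V>80)
E
python3 - <<'E'
from h import *
for n in("scene","top"):
    im=imaging.get_image(n)
    for c in blobs(orange(im),60):
        print(n,"orange",c.mean(0).round(),cv2.contourArea(c),*[a.round(4) for a in upright(n,c,0,.06,.025)])
    for c in blobs(red(im),800):
        q=cast(n,c,.025); print(n,"red",c.mean(0).round(),cv2.minAreaRect((q*1000).astype(np.float32)))
im=imaging.get_image("top")
H,S,V=hsv(im); m=(V<90)&(S<90); 
for c in blobs(m,300):
    if abs(c.mean(0)-[322,275]).max()<15: print("disc",cv2.minEnclosingCircle((cast("top",c,.012)*1000).astype(np.float32)),cv2.contourArea(c))
crop=cv2.resize(im[225:325,150:450],None,fx=2.6,fy=2.6,interpolation=cv2.INTER_CUBIC)
s=imaging.get_image("scene")
crop2=cv2.resize(s[220:420,150:450],None,fx=1.5,fy=1.5,interpolation=cv2.INTER_CUBIC)
out=np.zeros((600,780,3),np.uint8); out[:260]=crop; out[270:570,:450]=crop2
cv2.imwrite("pics/crop.png",out[:,:,::-1])
E
```

```text
scene orange [203. 334.] 923.0 [0.4849 0.3054] [0.4899 0.3033]
scene orange [294. 304.] 809.0 [0.4197 0.1447] [0.4256 0.1398]
scene red [396. 225.] ((433.2731018066406, -175.12179565429688), (118.26152801513672, 127.59403228759766), 4.904973030090332)
top orange [260. 281.] 310.5 [0.4236 0.139 ] [0.4231 0.1456]
top orange [192. 256.] 306.5 [0.4885 0.3016] [0.4909 0.3147]
top red [394. 271.] ((441.3722229003906, -185.60191345214844), (109.21702575683594, 110.00270080566406), 4.298166751861572)
disc ((435.9859313964844, -10.132441520690918), 40.69778060913086) 772.5
```

View pics/crop.png

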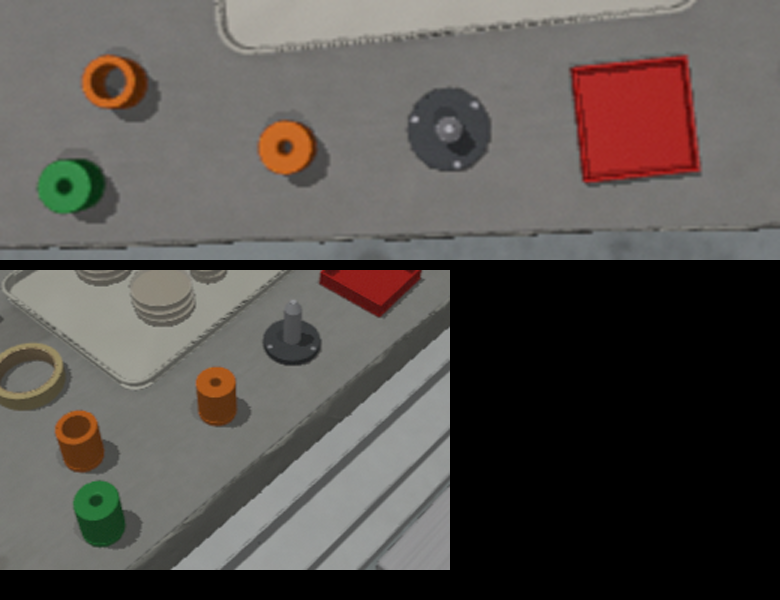

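Pixels match the description. The wide-bore sleeve is at (193,256) and the narrow-bore one at (260,282). Both views put them at about (0.488,0.303) and (0.423,0.141). I'll work out the pin tip and the first moves.

```bash
cat >> h.py <<'E'
from scipy.spatial.transform import Rotation as Ro
R0=Ro.from_rotvec([-3.06738346,-0.672595614,0])
def shift(frm,to,R): return (R.inv().apply(np.array(to)-frm)*100).round(2)
DOWN=Ro.from_rotvec([np.pi,0,0])
E
python3 - <<'E'
from h import *
print("tip top",cast("top",[448/2.6+150-.3,128/2.6+225-.3],.084),"tip scene",cast("scene",[293/1.5+150,(301-270)/1.5+220],.084))
p0=[.262,-.568,.244]
print("turn",(R0.inv()*DOWN).as_rotvec().round(3))
for t in([.42,-.25,.244],[.423,.141,.16]): print(t,shift(p0,t,R0))
E
```

```text
tip top [[ 0.43727389 -0.00894807]] tip scene [[ 0.43386562 -0.00878409]]
turn [-0.001 -0.     0.432]
[0.42, -0.25, 0.244] [ 27.66 -22.27   0.04]
[0.423, 0.141, 0.16] [ 44.29 -57.65   8.49]
```

Emit:
jog_arm([
  {"fingers": -1, "xyz": [27.7, -22.3, 0], "angular": [0, 0, 0.43]},
  {"fingers": -1, "xyz": [27.7, -22.3, 0], "angular": [0, 0, 0.43]},
  {"fingers": -1, "xyz": [27.7, -22.3, 0], "angular": [0, 0, 0.43]},
  {"fingers": -1, "xyz": [27.7, -22.3, 0], "angular": [0, 0, 0.43]},
  {"fingers": -1, "xyz": [27.7, -22.3, 0], "angular": [0, 0, 0.43]},
  {"fingers": -1, "xyz": [27.7, -22.3, 0], "angular": [0, 0, 0.43]},
  {"fingers": -1, "xyz": [44.3, -57.7, 8.4], "angular": [0, 0, 0.43]},
  {"fingers": -1, "xyz": [44.3, -57.7, 8.4], "angular": [0, 0, 0.43]},
  {"fingers": -1, "xyz": [44.3, -57.7, 8.4], "angular": [0, 0, 0.43]},
  {"fingers": -1, "xyz": [44.3, -57.7, 8.4], "angular": [0, 0, 0.43]},
  {"fingers": -1, "xyz": [44.3, -57.7, 8.4], "angular": [0, 0, 0.43]},
  {"fingers": -1, "xyz": [44.3, -57.7, 8.4], "angular": [0, 0, 0.43]},
], grip_force=15)

```text
clock: 1.8
position: [0.4223, 0.1193, 0.1649]
ee_rot: [-3.141, -0.002, -0.002]
force: [1.4, -0.5, 0.3]
width: 0.999
```

Emit:
jog_arm([
  {"fingers": -1, "xyz": [0, 0, 0], "angular": [0, 0, 0]},
  {"fingers": -1, "xyz": [0, 0, 0], "angular": [0, 0, 0]},
])

```text
clock: 2.05
position: [0.4222, 0.117, 0.1649]
ee_rot: [3.141, 0.004, -0.001]
force: [1.2, -0.5, -0.6]
width: 1.002
```

Run:
```python
from h import *
print(arm.observe()["position"])
im=imaging.get_image("scene"); cv2.imwrite("pics/s1.png",cv2.resize(im[100:400,150:550],None,fx=2,fy=2)[:,:,::-1])
```

```text
[0.42220031 0.117023   0.1648746 ]
```

View pics/s1.png

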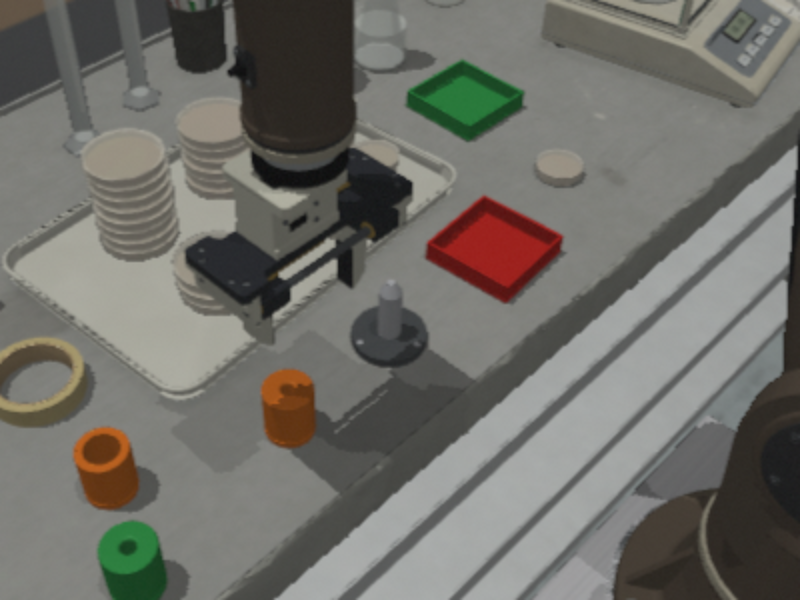

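The view shows the open gripper above the narrow sleeve with nothing disturbed. The tool axes are now (+X, −Y, −Z). I'll centre and descend.

Emit:
jog_arm([
  {"fingers": -1, "xyz": [0.1, -2.4, 0], "angular": [0, 0, 0]},
  {"fingers": -1, "xyz": [0.1, -2.4, 0], "angular": [0, 0, 0]},
  {"fingers": -1, "xyz": [0.1, -2.4, 4], "angular": [0, 0, 0]},
  {"fingers": -1, "xyz": [0.1, -2.4, 8], "angular": [0, 0, 0]},
  {"fingers": -1, "xyz": [0.1, -2.4, 11], "angular": [0, 0, 0]},
  {"fingers": -1, "xyz": [0.1, -2.4, 11.9], "angular": [0, 0, 0]},
  {"fingers": -1, "xyz": [0.1, -2.4, 11.9], "angular": [0, 0, 0]},
  {"fingers": -1, "xyz": [0.1, -2.4, 11.9], "angular": [0, 0, 0]},
])

```text
clock: 3.1
position: [0.4241, 0.1413, 0.047]
ee_rot: [-3.141, -0.002, -0.003]
force: [0.7, -0.5, -0.2]
width: 1.003
```

Emit:
jog_arm([
  {"fingers": 1, "xyz": [0, 0, 0], "angular": [0, 0, 0]},
  {"fingers": 1, "xyz": [0, 0, 0], "angular": [0, 0, 0]},
  {"fingers": 1, "xyz": [0, 0, 0], "angular": [0, 0, 0]},
  {"fingers": 1, "xyz": [0, 0, 0], "angular": [0, 0, 0]},
  {"fingers": 1, "xyz": [0, 0, 0], "angular": [0, 0, 0]},
  {"fingers": 1, "xyz": [0, 0, 0], "angular": [0, 0, 0]},
  {"fingers": 1, "xyz": [0, 0, 0], "angular": [0, 0, 0]},
  {"fingers": 1, "xyz": [0, 0, 0], "angular": [0, 0, 0]},
])

```text
clock: 4.1
position: [0.4233, 0.1414, 0.0459]
ee_rot: [3.142, 0.003, -0.0]
force: [0.4, -0.1, 1.7]
width: 0.523
```

Emit:
jog_arm([
  {"fingers": 1, "xyz": [0, 0, -6], "angular": [0, 0, 0]},
  {"fingers": 1, "xyz": [0, 0, -11], "angular": [0, 0, 0]},
  {"fingers": 1, "xyz": [0, 0, -12], "angular": [0, 0, 0]},
  {"fingers": 1, "xyz": [0.3, 5, -12], "angular": [0, 0, 0]},
  {"fingers": 1, "xyz": [0.6, 10, -12], "angular": [0, 0, 0]},
  {"fingers": 1, "xyz": [0.9, 15, -12], "angular": [0, 0, 0]},
  {"fingers": 1, "xyz": [1.2, 20, -12], "angular": [0, 0, 0]},
  {"fingers": 1, "xyz": [1.5, 25, -12], "angular": [0, 0, 0]},
  {"fingers": 1, "xyz": [1.8, 30, -12], "angular": [0, 0, 0]},
  {"fingers": 1, "xyz": [1.8, 32.7, -12], "angular": [0, 0, 0]},
  {"fingers": 1, "xyz": [1.8, 32.7, -12], "angular": [0, 0, 0]},
  {"fingers": 1, "xyz": [1.8, 32.7, -12], "angular": [0, 0, 0]},
])

```text
clock: 5.6
position: [0.4414, -0.1847, 0.1652]
ee_rot: [-3.141, -0.003, 0.002]
force: [0.5, -0.0, -1.1]
width: 0.523
```

Run:
```python
from h import *
o=arm.observe();print(o["position"],o["width"],o["clock"])
im=imaging.get_image("scene"); cv2.imwrite("pics/s2.png",cv2.resize(im[100:350,250:550],None,fx=2,fy=2)[:,:,::-1])
```

```text
[ 0.44135612 -0.18465976  0.1651811 ] 0.5229049866181386 5.6
```

View pics/s2.png

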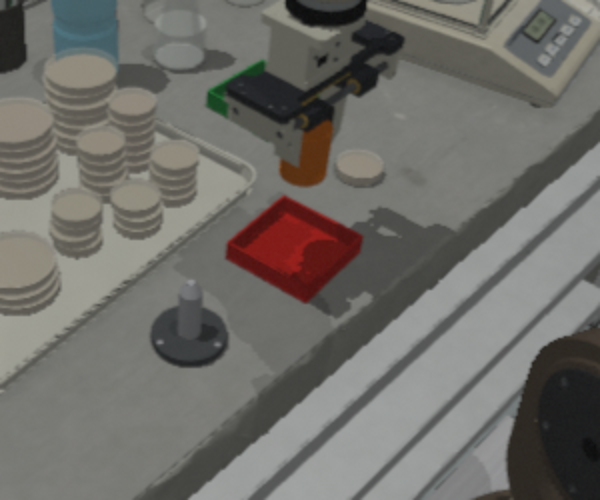

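The sleeve hangs upright in the jaws above the tray. I'll lower it by its 115 mm clearance, release, and go up.

Emit:
jog_arm([
  {"fingers": 1, "xyz": [0, 0, 5], "angular": [0, 0, 0]},
  {"fingers": 1, "xyz": [0, 0, 9.5], "angular": [0, 0, 0]},
  {"fingers": 1, "xyz": [0, 0, 10.8], "angular": [0, 0, 0]},
  {"fingers": 1, "xyz": [0, 0, 11.4], "angular": [0, 0, 0]},
  {"fingers": 1, "xyz": [0, 0, 11.4], "angular": [0, 0, 0]},
  {"fingers": 1, "xyz": [0, 0, 11.4], "angular": [0, 0, 0]},
])

```text
clock: 6.4
position: [0.4427, -0.1858, 0.0532]
ee_rot: [3.141, 0.003, 0.003]
force: [0.1, -0.6, -1.5]
width: 0.521
```

Emit:
jog_arm([
  {"fingers": -1, "xyz": [0, 0, 0], "angular": [0, 0, 0]},
  {"fingers": -1, "xyz": [0, 0, 0], "angular": [0, 0, 0]},
  {"fingers": -1, "xyz": [0, 0, 0], "angular": [0, 0, 0]},
  {"fingers": -1, "xyz": [0, 0, 0], "angular": [0, 0, 0]},
  {"fingers": -1, "xyz": [0, 0, 0], "angular": [0, 0, 0]},
  {"fingers": -1, "xyz": [0, 0, 0], "angular": [0, 0, 0]},
  {"fingers": -1, "xyz": [0, 0, -3], "angular": [0, 0, 0]},
  {"fingers": -1, "xyz": [0, 0, -7], "angular": [0, 0, 0]},
  {"fingers": -1, "xyz": [0, 0, -12], "angular": [0, 0, 0]},
  {"fingers": -1, "xyz": [0, 0, -12], "angular": [0, 0, 0]},
])

```text
clock: 7.65
position: [0.4441, -0.1862, 0.1754]
ee_rot: [3.139, 0.003, 0.01]
force: [0.3, -0.6, -0.3]
width: 1.0
```

Emit:
jog_arm([
  {"fingers": -1, "xyz": [4.4, -48.9, 0.5], "angular": [0, 0, 0]},
  {"fingers": -1, "xyz": [4.4, -48.9, 0.5], "angular": [0, 0, 0]},
  {"fingers": -1, "xyz": [4.4, -48.9, 0.5], "angular": [0, 0, 0]},
  {"fingers": -1, "xyz": [4.4, -48.9, 0.5], "angular": [0, 0, 0]},
  {"fingers": -1, "xyz": [4.4, -48.9, 0.5], "angular": [0, 0, 0]},
  {"fingers": -1, "xyz": [4.4, -48.9, 0.5], "angular": [0, 0, 0]},
  {"fingers": -1, "xyz": [4.4, -48.9, 0.5], "angular": [0, 0, 0]},
  {"fingers": -1, "xyz": [4.4, -48.9, 0.5], "angular": [0, 0, 0]},
  {"fingers": -1, "xyz": [4.4, -48.9, 0.5], "angular": [0, 0, 0]},
  {"fingers": -1, "xyz": [4.4, -48.9, 0.5], "angular": [0, 0, 0]},
  {"fingers": -1, "xyz": [4.4, -48.9, 0.5], "angular": [0, 0, 0]},
  {"fingers": -1, "xyz": [4.4, -48.9, 0.5], "angular": [0, 0, 0]},
])

```text
clock: 9.15
position: [0.4853, 0.3022, 0.1669]
ee_rot: [3.141, -0.0, 0.0]
force: [-0.2, -0.5, -0.7]
width: 1.001
```

Run:
```python
from h import *
o=arm.observe();print(o["position"],o["ee_rot"])
H=None
for n in("scene","top"):
    im=imaging.get_image(n)
    H,S,V=hsv(im)
    for c in blobs((H>=6)&(H<=18)&(S>150)&(V>40),60):
        print(n,"orange",c.mean(0).round(),cv2.contourArea(c),*[a.round(4) for a in upright(n,c,0,.06,.025)],"z+4:",*[a.round(4) for a in upright(n,c,.004,.06,.025)])
```

```text
[0.48529328 0.30215144 0.16694067] [ 3.14100101e+00 -2.23838449e-04  1.29704065e-04]
scene orange [203. 334.] 938.0 [0.4855 0.3051] [0.4899 0.3032] z+4: [0.4825 0.3064] [0.4873 0.3043]
scene orange [397. 215.] 668.5 [ 0.4427 -0.1869] [ 0.4453 -0.1907] z+4: [ 0.44   -0.1829] [ 0.4429 -0.1871]
top orange [395. 269.] 367.5 [ 0.4433 -0.186 ] [ 0.4433 -0.1873] z+4: [ 0.4432 -0.1853] [ 0.4433 -0.1869]
top orange [189. 255.] 133.0 [0.4922 0.3018] [0.4974 0.3295] z+4: [0.492  0.3008] [0.4973 0.3286]
```

The narrow sleeve stands at (0.443,−0.186) against a tray centre of (0.441,−0.186). Now I'll grasp the wide one.

Emit:
jog_arm([
  {"fingers": -1, "xyz": [0.3, -0.1, 0], "angular": [0, 0, 0]},
  {"fingers": -1, "xyz": [0.3, -0.1, 5], "angular": [0, 0, 0]},
  {"fingers": -1, "xyz": [0.3, -0.1, 9], "angular": [0, 0, 0]},
  {"fingers": -1, "xyz": [0.3, -0.1, 11.5], "angular": [0, 0, 0]},
  {"fingers": -1, "xyz": [0.3, -0.1, 12.1], "angular": [0, 0, 0]},
  {"fingers": -1, "xyz": [0.3, -0.1, 12.1], "angular": [0, 0, 0]},
  {"fingers": 1, "xyz": [0.3, -0.1, 12.1], "angular": [0, 0, 0]},
  {"fingers": 1, "xyz": [0.3, -0.1, 12.1], "angular": [0, 0, 0]},
  {"fingers": 1, "xyz": [0.3, -0.1, 12.1], "angular": [0, 0, 0]},
  {"fingers": 1, "xyz": [0.3, -0.1, 12.1], "angular": [0, 0, 0]},
  {"fingers": 1, "xyz": [0.3, -0.1, 12.1], "angular": [0, 0, 0]},
  {"fingers": 1, "xyz": [0.3, -0.1, 12.1], "angular": [0, 0, 0]},
])

```text
clock: 10.75
position: [0.488, 0.3045, 0.046]
ee_rot: [3.142, 0.003, 0.0]
force: [0.0, -0.4, 1.3]
width: 0.526
```

Emit:
jog_arm([
  {"fingers": 1, "xyz": [0, 0, 0], "angular": [0, 0, 0]},
  {"fingers": 1, "xyz": [0, 0, 0], "angular": [0, 0, 0]},
  {"fingers": 1, "xyz": [0, 0, -6], "angular": [0, 0, 0]},
  {"fingers": 1, "xyz": [0, 0, -11], "angular": [0, 0, 0]},
  {"fingers": 1, "xyz": [0, 0, -12], "angular": [0, 0, 0]},
  {"fingers": 1, "xyz": [0, 0, -12], "angular": [0, 0, 0]},
])

```text
clock: 11.5
position: [0.4881, 0.3045, 0.1661]
ee_rot: [-3.141, -0.002, -0.001]
force: [0.2, 0.1, -0.6]
width: 0.519
```

Emit:
jog_arm([
  {"fingers": 1, "xyz": [-0.9, 5, 0], "angular": [0, 0, 0]},
  {"fingers": 1, "xyz": [-1.7, 10, 0], "angular": [0, 0, 0]},
  {"fingers": 1, "xyz": [-2.6, 15, 0], "angular": [0, 0, 0]},
  {"fingers": 1, "xyz": [-3.4, 20, 0], "angular": [0, 0, 0]},
  {"fingers": 1, "xyz": [-4.3, 25, 0], "angular": [0, 0, 0]},
  {"fingers": 1, "xyz": [-5.0, 29, 0], "angular": [0, 0, 0]},
  {"fingers": 1, "xyz": [-5.2, 31.4, 0], "angular": [0, 0, 0]},
  {"fingers": 1, "xyz": [-5.2, 31.4, 0], "angular": [0, 0, 0]},
  {"fingers": 1, "xyz": [-5.2, 31.4, 0], "angular": [0, 0, 0]},
  {"fingers": 1, "xyz": [-5.2, 31.4, 0], "angular": [0, 0, 0]},
])

```text
clock: 12.75
position: [0.4364, -0.0084, 0.1655]
ee_rot: [-3.141, -0.006, 0.001]
force: [-0.8, -0.6, -0.4]
width: 0.52
```

Run:
```python
from h import *
o=arm.observe();print(o["position"],o["ee_rot"],o["clock"])
im=imaging.get_image("scene"); cv2.imwrite("pics/s3.png",cv2.resize(im[130:330,250:500],None,fx=3,fy=3)[:,:,::-1])
H,S,V=hsv(im)
for c in blobs((H>=6)&(H<=18)&(S>150)&(V>40),60):
    print(c.mean(0).round(),cv2.contourArea(c),*[a.round(4) for a in upright("scene",c,.12,.06,.025)])
# expected pin axis and disc centre pixels for calibration check of the pin in the scene view
K,R,C=cam("scene")
for z in(.012,.084,.12):
    q=K@(R@(np.array([.436,-.009,z])-C)); print(z,(q[:2]/q[2]).round(1))
```

```text
[ 0.43642087 -0.00839101  0.16552747] [-3.14121700e+00 -5.68466157e-03  1.12413243e-03] 12.75
[397. 215.] 670.5 [ 0.3604 -0.0661] [ 0.373  -0.0846]
[348. 219.] 506.0 [ 0.4313 -0.0036] [ 0.4389 -0.0121]
0.012 [343.6 264.9]
0.084 [344.6 240.1]
0.12 [345.1 226.7]
```

View pics/s3.png

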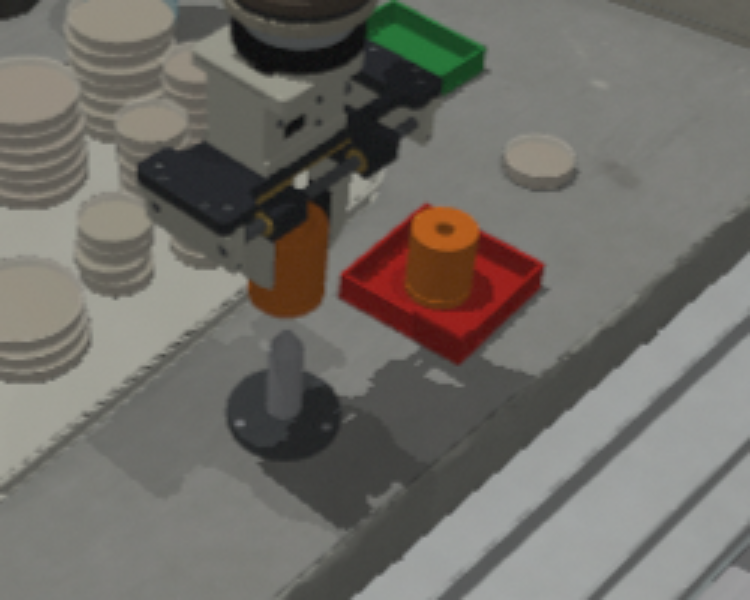

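The narrow sleeve stands in the tray, and the wide sleeve (centre column ~346) is over the pin tip (345,241). I'll descend in stages and watch the force.

Emit:
jog_arm([
  {"fingers": 1, "xyz": [0, 0, 2], "angular": [0, 0, 0]},
  {"fingers": 1, "xyz": [0, 0, 3.5], "angular": [0, 0, 0]},
  {"fingers": 1, "xyz": [0, 0, 4.5], "angular": [0, 0, 0]},
  {"fingers": 1, "xyz": [0, 0, 5.5], "angular": [0, 0, 0]},
  {"fingers": 1, "xyz": [0, 0, 6.2], "angular": [0, 0, 0]},
  {"fingers": 1, "xyz": [0, 0, 6.2], "angular": [0, 0, 0]},
])

```text
clock: 13.55
position: [0.4363, -0.0095, 0.1036]
ee_rot: [3.142, 0.003, -0.001]
force: [-0.4, 0.0, -0.7]
width: 0.524
```

No contact force, with the underside at about 58 mm, so the pin is in the bore. I'll continue down.

Emit:
jog_arm([
  {"fingers": 1, "xyz": [0, 0, 1.5], "angular": [0, 0, 0]},
  {"fingers": 1, "xyz": [0, 0, 3], "angular": [0, 0, 0]},
  {"fingers": 1, "xyz": [0, 0, 4], "angular": [0, 0, 0]},
  {"fingers": 1, "xyz": [0, 0, 4.4], "angular": [0, 0, 0]},
  {"fingers": 1, "xyz": [0, 0, 4.4], "angular": [0, 0, 0]},
])

```text
clock: 14.18
position: [0.4366, -0.0096, 0.06]
ee_rot: [3.142, 0.003, -0.0]
force: [0.4, -0.7, -0.3]
width: 0.525
```

Emit:
jog_arm([
  {"fingers": 1, "xyz": [0, 0, 0.15], "angular": [0, 0, 0]},
  {"fingers": -1, "xyz": [0, 0, 0.15], "angular": [0, 0, 0]},
  {"fingers": -1, "xyz": [0, 0, 0.15], "angular": [0, 0, 0]},
  {"fingers": -1, "xyz": [0, 0, 0.15], "angular": [0, 0, 0]},
  {"fingers": -1, "xyz": [0, 0, 0.15], "angular": [0, 0, 0]},
  {"fingers": -1, "xyz": [0, 0, 0.15], "angular": [0, 0, 0]},
  {"fingers": -1, "xyz": [0, 0, 0.15], "angular": [0, 0, 0]},
  {"fingers": -1, "xyz": [0, 0, -4], "angular": [0, 0, 0]},
  {"fingers": -1, "xyz": [0, 0, -9], "angular": [0, 0, 0]},
  {"fingers": -1, "xyz": [0, 0, -14], "angular": [0, 0, 0]},
  {"fingers": -1, "xyz": [0, 0, -18], "angular": [0, 0, 0]},
  {"fingers": -1, "xyz": [0, 0, -18], "angular": [0, 0, 0]},
])

```text
clock: 15.68
position: [0.4383, -0.0094, 0.2428]
ee_rot: [3.141, 0.002, 0.01]
force: [0.0, -0.1, 0.0]
width: 1.0
```

Run:
```python
from h import *
o=arm.observe();print(o["position"],o["force"],o["clock"])
im=imaging.get_image("scene"); cv2.imwrite("pics/s4.png",cv2.resize(im[130:330,250:500],None,fx=3,fy=3)[:,:,::-1])
H,S,V=hsv(im)
for c in blobs((H>=6)&(H<=18)&(S>150)&(V>40),60):
    for z in(.004,.012): print(z,c.mean(0).round(),cv2.contourArea(c),*[a.round(4) for a in upright("scene",c,z,.06,.025)])
```

```text
[ 0.4382521  -0.00941414  0.24283909] [ 0.04543219 -0.13337208  0.02491239] 15.675
0.004 [344. 255.] 728.0 [ 0.4394 -0.0125] [ 0.4426 -0.0161]
0.012 [344. 255.] 728.0 [ 0.4339 -0.0063] [ 0.4378 -0.0107]
0.004 [396. 215.] 667.5 [ 0.44   -0.1828] [ 0.4429 -0.1871]
0.012 [396. 215.] 667.5 [ 0.4345 -0.1748] [ 0.4381 -0.18  ]
```

View pics/s4.png

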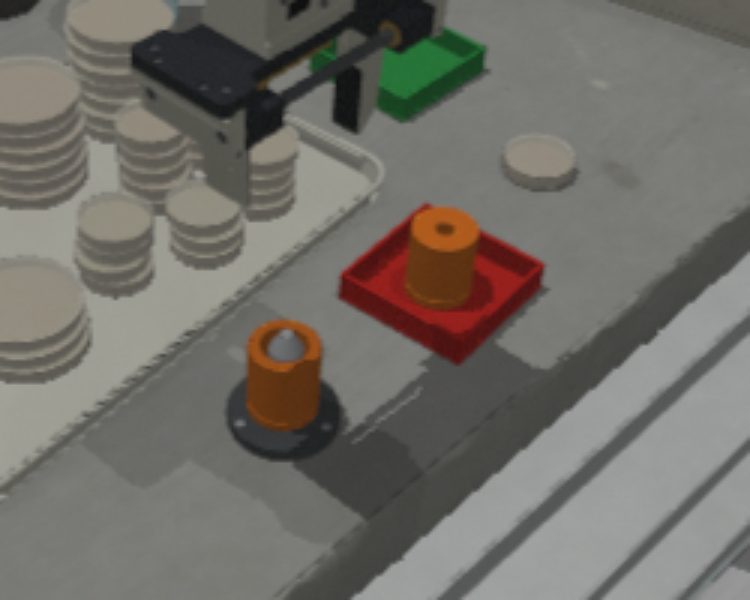

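The wide sleeve is seated on the disc with the pin tip showing through its bore (crop ~(287,340)). The narrow one is upright in the red tray and the gripper is clear, so I'm handing in.

```bash
python3 -c "
from cell import job
print(job.sign_off())"
```

```text
the job is handed in; nothing more can be done
None
```

I placed both sleeves and handed the job in at about 15.7 s; sign-off gives no verdict. The wide-bore sleeve is on the gauge pin and the narrow-bore one stands in the red reject tray.

**Last checks**
- **Wide sleeve:** its axis measured about (0.436, −0.009), against the pin at (0.436, −0.009). It went down with no contact force. The last picture shows it sitting on the disc, with the pin tip showing through the bore.
- **Narrow sleeve:** it stands at about (0.443, −0.186), against a tray centre of (0.441, −0.186), upright on the tray floor.
- **Gripper:** it is open and well above both sleeves, and the force reading is near zero.

**Disagreements:** the two cameras and the two edges of each sleeve differed by a few millimetres, both when locating the sleeves and in the final picture. The scene view's estimate of the red tray was also about 13 mm off, because its mask included the tray's sides, so I used the top view for it. The rest is within the tolerances, and no check failed.

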